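Set the stock tags of the tube bins

ROBOT

A 7-joint arm with a two-finger parallel gripper is mounted at the origin on the work surface. World frame = base frame: x ahead of the robot, y to its left, z up, the work surface at z = 0. Lengths are in m, angles in rad, forces in N, time in s.
With the tool pointing down it reaches from about 0.425 to 1.025 m from the base axis. Payload 9.4 kg.
Tool frame: the origin (TCP) lies midway between the tips of the shut fingers; the grasp point (between the pads) lies 19 mm behind it; z points along the fingers, y is the direction in which the jaws open and shut (so a half turn about z gives the same grasp; the last joint's range is limited). The gripper opens to 93 mm and grips with 3 to 60 N. Pads are 15 mm wide; open, the fingers measure 128 mm over their backs; the gripper's body (75 mm by 188 mm) begins 65 mm behind the grasp point.
Start: joints at [1.229, 0.599, -0.003, 1.599, 0.002, 0.943, -0.08], TCP at [0.19, -0.7, 0.219] pointing down, gripper open.
Joint ranges: [-2.57, 2.57], [-0.35, 1.97], [-1.29, 1.29], [0.11, 2.56], [-1.05, 4.19], [0.11, 1.86], [-2.63, 2.63]. Speed limits (rad/s): [2.22, 2.22, 3.01, 3.01, 3.14, 3.14, 3.14].

INTERFACE

Orientations are given as a unit quaternion [w, x, y, z].
In Python, from plant import ctrl gives the robot as it stands. The module is installed in compiled form; this text tells all that it offers.
- The arm moves only by the tool move_arm, never from a script. Its argument "motion" is text: rows parted by semicolons, each of 7 numbers parted by spaces: the turn, a rotation vector about the tool's x, y, z in degrees, then the shift along the tool's x, y, z in mm, then the finger opening in mm, from 0 to 93. In form: rx ry rz dx dy dz claw; .... A call has exactly 5 rows; each row shifts and turns the commanded pose from where the row before left it, along the tool's axes as they then stand; what a row does not reach is not made up. A row lasts 1/12 s, in which the tool goes at most 41.7 mm and 7.16 degrees, less where a joint would pass 70% of its speed; a pose out of reach is approached as far as the arm can. A call with a gripper value outside its range is refused whole. The fingers move at their own pace and stop on an object; "squeeze" is the grip in N (left out, the last holds). Time passes only in rows, so rows that do not move let the fingers close, or fill a call up. It gives the time, the measured TCP pose, the force and the opening at its end, in the units of the state.
- ctrl.sense(): the state, without advancing time (a new reading comes with each control period).
- ctrl.grab_frame(name): name is "scene" or "side" or "wrist"; returns a dict with "image" (400x640x3 uint8, red, green, blue), "z_map" (400x640 float32, m along the optical axis (not along the pixel's ray), 0 where there is no reading), "vfov" (degrees; the focal length in pixels is half the picture's height over the tangent of half this angle, whatever the lens; pixels are square), "cx", "cy" (the principal point, pixels), "position" and "attitude" of the camera in the world; the wrist camera has in their place "mount" (4x4, takes a point from camera to tool coordinates, whose origin is the TCP and whose axes are the flange's). Camera axes: x right, y down, z forward; pixel columns grow to the right and rows downward; lengths in m; the calibration is good to about 2 mm. A picture is of the moment at which its call begins: read the wrist's pose just before it.
- ctrl.close_job(): hands the job in, once; it reports no verdict.
The state is a dict: "time_s": time; "joint_pos": joint angles; "joint_velocities": joint speeds; "joint_efforts": joint torques, N m; "eef_pos": TCP position; "tool_rot": TCP orientation; "wrist_force": force on the tool from outside, world axes, zero at the start; "ft_torque": the same for the moment, N m; "gripper_width": opening from 0.0 (shut) to 1.0 (fully open).
Only numpy, scipy, OpenCV 4.12 (cv2) and the standard library are available. Lean on these libraries where they do the work, as an engineer would, in place of code of your own. Each camera call takes 0.05 s, during which the arm holds its last target.

TASK

On the lab's stock tray each bin of tubes has a white hinged tag standing in front of it: with a fingertip, gently push tags over so that the tag of every full bin leans fully back towards its bin, showing its round boss on top, and the tag of every bin that is not full leans fully towards the robot, showing its two bars. Only push the tags; do not pinch or lift anything, and leave the bins and all the other things where they stand.

Things in the scene. Friction and masses are not known exactly. Their poses are not given: they have to be found in the camera images.
- tray: fixed flat grey tray, 370 x 460 x 8 mm (6 mm higher lip at the far and side edges). Origin: on the bench, straight below the row of hinges, at the middle of the row; x points from the tags to the bins, y along the row of tags, z up. The tags stand at y = +-50 and +-150 mm on x = 0, each bin stands behind its tag, about 160 mm along +x at the same tray y (within 10 mm).
- stand_a: small fixed grey stand of one tag, 50 x 70 mm foot, two 6 mm cheeks 35 mm high, screwed to the tray; together with the white tag it carries. Origin: centre of its foot on the tray top (8 mm above the bench), straight below the hinge; x points to its bin, y along the hinge. The hinge axis lies 32 mm above the origin; two thin steel stop rods reach up to 45 mm above the origin within 21 mm of the hinge line. Which stand stands before which bin varies.
- stand_b: small fixed grey stand of one tag, 50 x 70 mm foot, two 6 mm cheeks 35 mm high, screwed to the tray; together with the white tag it carries. Origin: centre of its foot on the tray top (8 mm above the bench), straight below the hinge; x points to its bin, y along the hinge. The hinge axis lies 32 mm above the origin; two thin steel stop rods reach up to 45 mm above the origin within 21 mm of the hinge line. Which stand stands before which bin varies.
- stand_c: small fixed grey stand of one tag, 50 x 70 mm foot, two 6 mm cheeks 35 mm high, screwed to the tray; together with the white tag it carries. Origin: centre of its foot on the tray top (8 mm above the bench), straight below the hinge; x points to its bin, y along the hinge. The hinge axis lies 32 mm above the origin; two thin steel stop rods reach up to 45 mm above the origin within 21 mm of the hinge line. Which stand stands before which bin varies.
- stand_d: small fixed grey stand of one tag, 50 x 70 mm foot, two 6 mm cheeks 35 mm high, screwed to the tray; together with the white tag it carries. Origin: centre of its foot on the tray top (8 mm above the bench), straight below the hinge; x points to its bin, y along the hinge. The hinge axis lies 32 mm above the origin; two thin steel stop rods reach up to 45 mm above the origin within 21 mm of the hinge line. Which stand stands before which bin varies.
- tag_a (a joint): angle of the tag on stand_a, rad: 0 = leaning 45 degrees towards the robot (away from its bin, two-bar face up), 0.785 = upright, 1.571 = leaning 45 degrees towards its bin (round-boss face up). The tag is a white plastic plate 50 mm wide, 65 mm from hinge to free edge, 4 mm thick, about 25 g; it pivots freely about its lower edge and, once past upright, falls by itself onto the other stop. Leaning, its free edge is 46 mm above the hinge and 46 mm to the side of it.
- tag_b (a joint): angle of the tag on stand_b, rad: 0 = leaning 45 degrees towards the robot (away from its bin, two-bar face up), 0.785 = upright, 1.571 = leaning 45 degrees towards its bin (round-boss face up). The tag is a white plastic plate 50 mm wide, 65 mm from hinge to free edge, 4 mm thick, about 25 g; it pivots freely about its lower edge and, once past upright, falls by itself onto the other stop. Leaning, its free edge is 46 mm above the hinge and 46 mm to the side of it.
- tag_c (a joint): angle of the tag on stand_c, rad: 0 = leaning 45 degrees towards the robot (away from its bin, two-bar face up), 0.785 = upright, 1.571 = leaning 45 degrees towards its bin (round-boss face up). The tag is a white plastic plate 50 mm wide, 65 mm from hinge to free edge, 4 mm thick, about 25 g; it pivots freely about its lower edge and, once past upright, falls by itself onto the other stop. Leaning, its free edge is 46 mm above the hinge and 46 mm to the side of it.
- tag_d (a joint): angle of the tag on stand_d, rad: 0 = leaning 45 degrees towards the robot (away from its bin, two-bar face up), 0.785 = upright, 1.571 = leaning 45 degrees towards its bin (round-boss face up). The tag is a white plastic plate 50 mm wide, 65 mm from hinge to free edge, 4 mm thick, about 25 g; it pivots freely about its lower edge and, once past upright, falls by itself onto the other stop. Leaning, its free edge is 46 mm above the hinge and 46 mm to the side of it.
- edge_a (a point): middle of the free edge of the tag on stand_a
- edge_b (a point): middle of the free edge of the tag on stand_b
- edge_c (a point): middle of the free edge of the tag on stand_c
- edge_d (a point): middle of the free edge of the tag on stand_d
- bin_full_1: blue open plastic bin, 112 (x) x 84 (y) x 52 mm high, loose; origin: centre of its underside, axes as the tray's. FULL: twelve white-capped tubes fill it in a 4 x 3 pattern, caps just below the rim.
- bin_full_2: blue open plastic bin, 112 (x) x 84 (y) x 52 mm high, loose; origin: centre of its underside, axes as the tray's. FULL, just like bin_full_1.
- bin_part: blue open plastic bin, 112 (x) x 84 (y) x 52 mm high, loose; origin: centre of its underside, axes as the tray's. NOT full: only three tubes in it.
- bin_empty: blue open plastic bin, 112 (x) x 84 (y) x 52 mm high, loose; origin: centre of its underside, axes as the tray's. NOT full: empty.
- vial: bystander: small glass vial with black cap, 22 mm across, 40 mm high, on the tray on the robot's side of the tags, between two of them. Origin: centre of its underside.
- jar: bystander: small glass jar with blue lid, 36 mm across, 45 mm high, on the tray on the robot's side of the tags. Origin: centre of its underside.
- timer: bystander: small white timer, 34 x 34 x 20 mm, on the tray on the robot's side of the tags. Origin: centre of its underside.
- reagent: bystander: glass bottle with blue cap, 60 mm across, 115 mm high, on the bench left of the tray. Origin: centre of its underside.
- beaker: bystander: glass beaker, 68 mm across, 85 mm high, on the bench right of the tray. Origin: centre of its underside.
- tip_box: bystander: black box with yellow lid, 100 x 70 x 57 mm, on the bench left of the tray. Origin: centre of its underside.
- cylinder: bystander: glass cylinder on a 52 mm foot, 136 mm high, on the bench right of the tray. Origin: centre of its underside.
Things that resemble listed ones, but are neither listed nor needed, are in the scene too. What is shaped like the bin_full_2 but red is not meant.

How it is judged:
At the end, for the whole second after the job is handed in: The tags standing before the two full bins rest within 0.15 rad of fully leaning towards the bins (joint above 1.42), the other two tags within 0.15 rad of fully leaning towards the robot (joint below 0.15), and all are at rest ((y of bin_full_1 in the frame of stand_a below -0.05 m or y of bin_full_1 in the frame of stand_a above 0.05 m or value of joint tag_a above 1.42 rad) and (y of bin_full_2 in the frame of stand_a below -0.05 m or y of bin_full_2 in the frame of stand_a above 0.05 m or value of joint tag_a above 1.42 rad) and (y of bin_part in the frame of stand_a below -0.05 m or y of bin_part in the frame of stand_a above 0.05 m or value of joint tag_a below 0.15 rad) and (y of bin_empty in the frame of stand_a below -0.05 m or y of bin_empty in the frame of stand_a above 0.05 m or value of joint tag_a below 0.15 rad) and velocity of joint tag_a between -0.1 and 0.1 rad/s and (y of bin_full_1 in the frame of stand_b below -0.05 m or y of bin_full_1 in the frame of stand_b above 0.05 m or value of joint tag_b above 1.42 rad) and (y of bin_full_2 in the frame of stand_b below -0.05 m or y of bin_full_2 in the frame of stand_b above 0.05 m or value of joint tag_b above 1.42 rad) and (y of bin_part in the frame of stand_b below -0.05 m or y of bin_part in the frame of stand_b above 0.05 m or value of joint tag_b below 0.15 rad) and (y of bin_empty in the frame of stand_b below -0.05 m or y of bin_empty in the frame of stand_b above 0.05 m or value of joint tag_b below 0.15 rad) and velocity of joint tag_b between -0.1 and 0.1 rad/s and (y of bin_full_1 in the frame of stand_c below -0.05 m or y of bin_full_1 in the frame of stand_c above 0.05 m or value of joint tag_c above 1.42 rad) and (y of bin_full_2 in the frame of stand_c below -0.05 m or y of bin_full_2 in the frame of stand_c above 0.05 m or value of joint tag_c above 1.42 rad) and (y of bin_part in the frame of stand_c below -0.05 m or y of bin_part in the frame of stand_c above 0.05 m or value of joint tag_c below 0.15 rad) and (y of bin_empty in the frame of stand_c below -0.05 m or y of bin_empty in the frame of stand_c above 0.05 m or value of joint tag_c below 0.15 rad) and velocity of joint tag_c between -0.1 and 0.1 rad/s and (y of bin_full_1 in the frame of stand_d below -0.05 m or y of bin_full_1 in the frame of stand_d above 0.05 m or value of joint tag_d above 1.42 rad) and (y of bin_full_2 in the frame of stand_d below -0.05 m or y of bin_full_2 in the frame of stand_d above 0.05 m or value of joint tag_d above 1.42 rad) and (y of bin_part in the frame of stand_d below -0.05 m or y of bin_part in the frame of stand_d above 0.05 m or value of joint tag_d below 0.15 rad) and (y of bin_empty in the frame of stand_d below -0.05 m or y of bin_empty in the frame of stand_d above 0.05 m or value of joint tag_d below 0.15 rad) and velocity of joint tag_d between -0.1 and 0.1 rad/s); the robot touches nothing.
It fails at once if a bin is moved more than 15 mm from its place (distance of any of bin_full_1, bin_full_2, bin_part, bin_empty from where it was at the start of the episode above 0.015 m).
It fails at once if a bystander is moved more than 20 mm, lifted or knocked over (distance of any of vial, jar, timer, reagent, beaker, tip_box, cylinder from where it was at the start of the episode above 0.02 m or angle between any of vial, jar, timer, reagent, beaker, tip_box, cylinder's own z axis and vertical above 0.4 rad).
It fails at once if a tag or its stand is squeezed or pressed with more than 15 N instead of being pushed gently (contact force between any of stand_a, stand_b, stand_c, stand_d and the fingers above 15 N or contact force between any of stand_a, stand_b, stand_c, stand_d and the arm above 15 N).
It also fails if it takes over 64 s, if anything falls off the work surface, if the arm or the gripper's body presses on something with over 40 N, if the wrist force passes 120 N, or if a joint passes its speed limit or range.

## Working session

There is one attempt and no reset: what is moved stays moved. The work goes in short steps, Python scripts to look and compute and a tool call to move; the robot and the scene stay as the last step left them, time stands still between calls to the robot, and variables do not carry over. Pictures are saved under pics/ and viewed, and the job is handed in when it is done.

Besides the shell and the picture viewer there is one more tool, called after "Emit:" by a JSON object that holds its "api" and its "payload", one argument or row to a line. move_arm: Moves the arm, as the interface text tells. Its arguments: {"type":"object","properties":{"motion":{"type":"string"},"squeeze":{"type":"number"}},"required":["motion"]}

```bash
mkdir -p pics; cat > h.py <<'E'
import numpy as np, cv2
from plant import ctrl
from scipy.spatial.transform import Rotation as R
def q2m(q): return R.from_quat([q[1],q[2],q[3],q[0]]).as_matrix()
def cloud(f):
    h,w=f["z_map"].shape; F=h/2/np.tan(np.radians(f["vfov"])/2)
    u,v=np.meshgrid(np.arange(w),np.arange(h)); z=f["z_map"]
    P=np.stack([(u-f["cx"])/F*z,(v-f["cy"])/F*z,z],-1)
    a=np.array(f["attitude"]); M=a if a.shape==(3,3) else q2m(a)
    W=P@M.T+np.array(f["position"]); W[z==0]=np.nan
    return W
def save(f,n): cv2.imwrite("pics/"+n,f["image"][:,:,::-1])
E
python3 - <<'E'
from h import *
s=ctrl.sense(); print({k:np.round(v,3) for k,v in s.items()})
for n in("scene","side"):
    f=ctrl.grab_frame(n); save(f,n+"0.png"); print(n,f["vfov"],f["cx"],f["cy"],f["position"],f["attitude"])
    np.savez("f_"+n+".npz",**f)
E
```

```text
{'time_s': np.float64(0.0), 'joint_pos': array([ 1.229,  0.6  , -0.003,  1.6  ,  0.002,  0.943, -0.08 ]), 'joint_velocities': array([-0.   , -0.   , -0.002, -0.   , -0.002,  0.001, -0.   ]), 'joint_efforts': array([-0.0000e+00, -7.6507e+01,  1.4970e+00, -2.5235e+01, -5.3000e-02,
        1.7000e-02,  0.0000e+00]), 'eef_pos': array([ 0.19 , -0.699,  0.218]), 'tool_rot': array([-0.001,  0.991,  0.132, -0.   ]), 'wrist_force': array([ 0.838, -0.447, -0.048]), 'ft_torque': array([ 0.005,  0.047, -0.043]), 'gripper_width': np.float64(1.0)}
scene 49.59549896869391 330.70431229932893 198.98421265403456 [1.03241857 0.40782121 0.84343149] [-0.13866719  0.41606746  0.84623159 -0.30257456]
side 48.53297439322586 308.220709053358 202.30699054762832 [0.11281045 0.50103303 0.86429983] [ 0.12555621 -0.33840176  0.87583311 -0.32036892]
```

View pics/scene0.png

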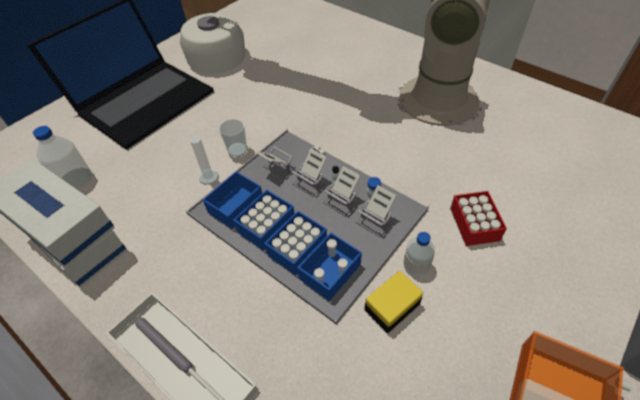

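View pics/side0.png

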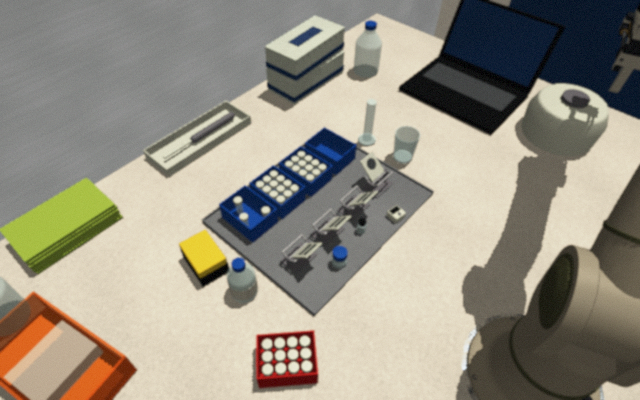

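```bash
python3 - <<'E'
from h import *
a=dict(np.load("f_scene.npz")); b=dict(np.load("f_side.npz"))
for n,f,(x0,y0,x1,y1) in(("s",a,(180,120,440,320)),("d",b,(200,120,440,315))):
    c=f["image"][y0:y1,x0:x1,::-1]; cv2.imwrite(f"pics/crop_{n}.png",cv2.resize(c,None,fx=3,fy=3,interpolation=cv2.INTER_CUBIC))
    W=cloud(f); np.save(f"W_{n}.npy",W)
W=np.load("W_s.npy")
for nm,(u,v) in dict(empty=(230,190),full=(265,215),full2=(297,237),part=(332,262),t1=(313,163),t2=(345,183),t3=(380,207),t0=(276,157),corner=(288,133),corner2=(425,208),corner3=(340,315),jar=(374,183),bench=(300,350)).items(): print(nm,np.round(W[v,u],3))
W=np.load("W_d.npy")
for nm,(u,v) in dict(t0=(373,168),t1=(355,200),vial=(362,219),timer=(397,213),jar=(341,254),c1=(313,312),c2=(432,190),c3=(205,217),reag=(239,265)).items(): print(nm,np.round(W[v,u],3))
E
```

```text
empty [ 0.645 -0.234  0.015]
full [ 0.661 -0.093  0.042]
full2 [0.667 0.011 0.051]
part [0.652 0.096 0.011]
t1 [ 0.484 -0.092  0.068]
t2 [0.488 0.009 0.067]
t3 [0.492 0.112 0.059]
t0 [ 0.513 -0.192  0.051]
corner [ 0.395 -0.261  0.009]
corner2 [0.399 0.183 0.014]
corner3 [0.74  0.186 0.014]
jar [0.438 0.059 0.055]
bench [0.841 0.164 0.001]
t0 [ 0.526 -0.192  0.065]
t1 [ 0.5   -0.089  0.05 ]
vial [ 0.453 -0.056  0.047]
timer [ 0.409 -0.139  0.029]
jar [0.426 0.054 0.05 ]
c1 [0.391 0.185 0.016]
c2 [ 0.39  -0.27   0.018]
c3 [0.754 0.175 0.015]
reag [0.534 0.245 0.115]
```

View pics/crop_s.png

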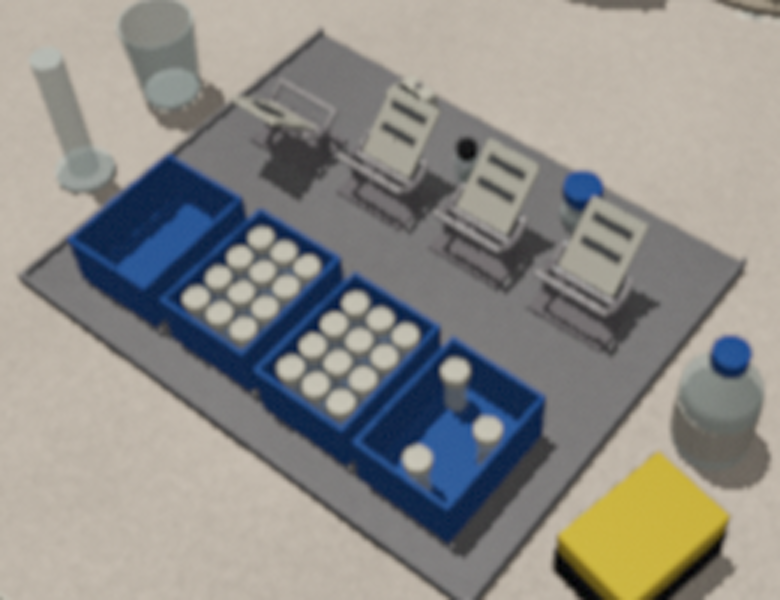

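View pics/crop_d.png

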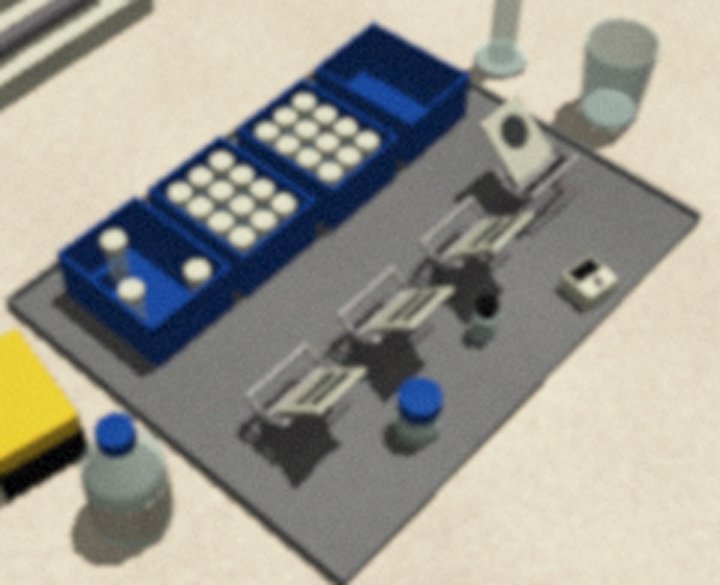

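```bash
python3 - <<'E'
from h import *
a=dict(np.load("f_scene.npz")); b=dict(np.load("f_side.npz"))
for n,f in(("s",a),("d",b)):
    W=np.load(f"W_{n}.npy"); I=f["image"].astype(float)
    # tray: grey low points
    m=(np.abs(W[...,2]-0.008)<0.004)&(I.max(-1)<110)&(I.max(-1)-I.min(-1)<20)&(abs(W[...,0]-.57)<.25)&(abs(W[...,1]+.04)<.3)
    r=cv2.minAreaRect(W[m][:,:2].astype(np.float32)*1000); print(n,"tray",np.round(r[0]),np.round(r[1]),round(r[2],2))
    for k,y in enumerate((-.192,-.092,.009,.112)):
        m=(abs(W[...,1]-y)<.03)&(W[...,0]>.42)&(W[...,0]<.58)&(W[...,2]>.06)&(W[...,2]<.1)&(I.min(-1)>90)
        p=W[m]
        if len(p)<10: print(k,len(p)); continue
        print(k,len(p),"x",np.round(np.percentile(p[:,0],[2,50,98]),3),"y",np.round(np.percentile(p[:,1],[2,50,98]),3),"z",np.round(np.percentile(p[:,2],[2,50,98]),3),"hx-",np.round(np.median(p[:,0]+p[:,2]-.04),3),"hx+",np.round(np.median(p[:,0]-p[:,2]+.04),3))
    m=(I[...,2]>1.5*I[...,0])&(W[...,2]>.045)&(W[...,2]<.07)&(abs(W[...,0]-.65)<.1)&(abs(W[...,1]+.04)<.22)
    print("bins x,y,zmax",np.round(np.percentile(W[m],[1,99],axis=0),3))
E
```

```text
s tray [575. -20.] [558. 366.] 89.99
0 88 x [0.524 0.544 0.554] y [-0.218 -0.189 -0.169] z [0.061 0.081 0.089] hx- 0.586 hx+ 0.503
1 253 x [0.461 0.475 0.491] y [-0.118 -0.092 -0.069] z [0.061 0.075 0.089] hx- 0.511 hx+ 0.442
2 273 x [0.462 0.476 0.49 ] y [-0.018  0.007  0.031] z [0.061 0.075 0.089] hx- 0.51 hx+ 0.441
3 308 x [0.462 0.476 0.491] y [0.083 0.108 0.13 ] z [0.061 0.074 0.088] hx- 0.51 hx+ 0.441
bins x,y,zmax [[ 0.612 -0.233  0.045]
 [ 0.727  0.148  0.063]]
d tray [570. -20.] [559. 368.] 89.62
0 190 x [0.522 0.539 0.551] y [-0.218 -0.19  -0.169] z [0.061 0.076 0.088] hx- 0.576 hx+ 0.503
1 137 x [0.46  0.471 0.489] y [-0.118 -0.092 -0.069] z [0.061 0.08  0.089] hx- 0.51 hx+ 0.431
2 155 x [0.46  0.472 0.489] y [-0.018  0.007  0.031] z [0.061 0.079 0.089] hx- 0.51 hx+ 0.433
3 170 x [0.46  0.471 0.489] y [0.083 0.108 0.13 ] z [0.061 0.08  0.088] hx- 0.51 hx+ 0.431
bins x,y,zmax [[ 0.609 -0.234  0.045]
 [ 0.726  0.147  0.063]]
```

Emit:
{"api": "move_arm", "payload": {
  "motion": "0 0 0 0 0 0 0; 0 0 0 0 0 0 0; 0 0 0 0 0 0 0; 0 0 0 0 0 0 0; 0 0 0 0 0 0 0"
}}

```text
time_s: 0.52
eef_pos: [0.1897, -0.6997, 0.2185]
tool_rot: [-0.0, 0.991, 0.132, -0.0]
wrist_force: [-0.2, -1.2, 0.7]
gripper_width: 0.696
```

Emit:
{"api": "move_arm", "payload": {
  "motion": "0 0 5 0 0 0 0; 0 0 5 0 0 0 0; 0 0 5.2 0 0 0 0; 0 0 0 20 -25 0 0; 0 0 0 20 -25 0 0"
}}

```text
time_s: 0.93
eef_pos: [0.2284, -0.6502, 0.2183]
tool_rot: [0.0, 1.0, -0.002, -0.0]
wrist_force: [0.8, -0.8, -0.5]
gripper_width: 0.333
```

Emit:
{"api": "move_arm", "payload": {
  "motion": "0 0 0 24 -30 0 0; 0 0 0 24 -30 0 0; 0 0 0 24 -30 0 0; 0 0 0 24 -30 0 0; 0 0 0 24 -30 0 0"
}}

```text
time_s: 1.35
eef_pos: [0.3508, -0.4983, 0.2189]
tool_rot: [0.0, 1.0, -0.0, 0.0]
wrist_force: [0.8, -0.2, -0.9]
gripper_width: 0.013
```

Emit:
{"api": "move_arm", "payload": {
  "motion": "0 0 0 24 -30 0 0; 0 0 0 24 -30 0 0; 0 0 0 24 -30 0 0; 0 0 0 24 -30 0 0; 0 0 0 24 -30 0 0"
}}

```text
time_s: 1.77
eef_pos: [0.4709, -0.3483, 0.2189]
tool_rot: [0.0, 1.0, -0.0, 0.0]
wrist_force: [0.5, 0.1, 0.3]
gripper_width: 0.006
```

Emit:
{"api": "move_arm", "payload": {
  "motion": "0 0 0 22 -31 0 0; 0 0 0 22 -31 0 0; 0 0 0 22 -31 0 0; 0 0 0 22 -31 0 0; 0 0 0 22 -31 0 0"
}}

```text
time_s: 2.18
eef_pos: [0.5809, -0.1932, 0.2189]
tool_rot: [0.0, 1.0, -0.0, 0.0]
wrist_force: [0.1, 0.6, 0.4]
gripper_width: 0.007
```

```bash
python3 - <<'E'
from h import *
print(ctrl.sense()["eef_pos"])
f=ctrl.grab_frame("side"); I=f["image"]; save(f,"side1.png")
g=ctrl.grab_frame("wrist"); save(g,"wrist1.png"); print(np.round(g["mount"],3))
E
```

```text
[ 0.58093652 -0.19321476  0.21888301]
[[ 0.    -0.954 -0.3    0.083]
 [ 1.     0.     0.     0.001]
 [-0.    -0.3    0.954 -0.166]
 [ 0.     0.     0.     1.   ]]
```

View pics/side1.png

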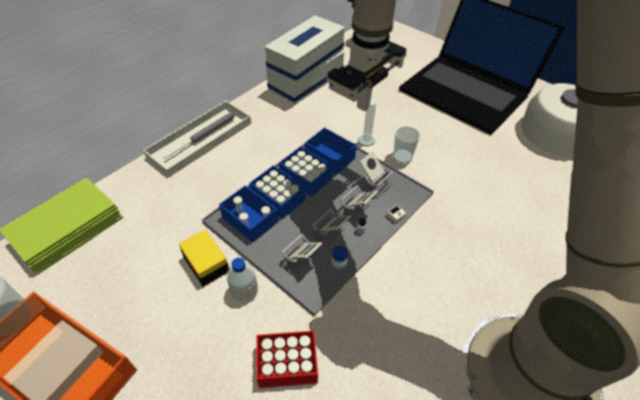

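View pics/wrist1.png

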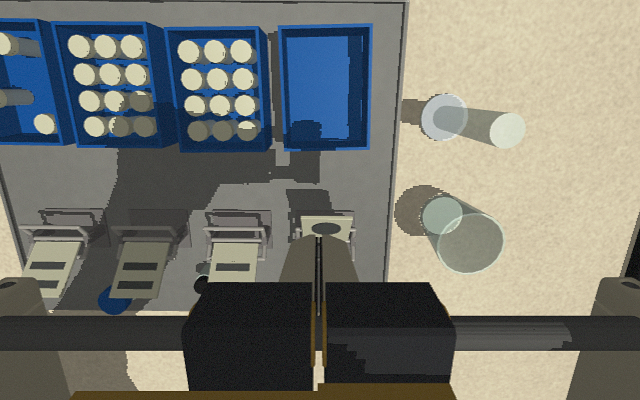

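The wrist picture shows the empty bin at (325,85), the full bins at (218,90) and (110,85), and the part bin at far left. The finger is over the gap behind the round-boss tag, so I'm descending.

Emit:
{"api": "move_arm", "payload": {
  "motion": "0 0 0 0 0 40 0; 0 0 0 0 0 40 0; 0 0 0 0 0 35 0; 0 0 0 0 0 20 0; 0 0 0 0 0 10 0"
}}

```text
time_s: 2.7
eef_pos: [0.5783, -0.1948, 0.0707]
tool_rot: [-0.0, 1.0, -0.0, -0.002]
wrist_force: [0.5, 1.5, 0.4]
gripper_width: 0.003
```

Emit:
{"api": "move_arm", "payload": {
  "motion": "0 0 0 -8 0 0 0; 0 0 0 -8 0 0 0; 0 0 0 -6 0 0 0; 0 0 0 -6 0 0 0; 0 0 0 -6 0 0 0"
}}

```text
time_s: 3.12
eef_pos: [0.5459, -0.1953, 0.0751]
tool_rot: [0.0, 1.0, -0.0, 0.001]
wrist_force: [0.8, -0.1, -0.1]
gripper_width: 0.004
```

Emit:
{"api": "move_arm", "payload": {
  "motion": "0 0 0 -6 0 0 0; 0 0 0 -6 0 0 0; 0 0 0 -6 0 0 0; 0 0 0 -6 0 0 0; 0 0 0 -6 0 0 0"
}}

```text
time_s: 3.53
eef_pos: [0.5154, -0.1949, 0.0736]
tool_rot: [0.0, 1.0, -0.0, -0.0]
wrist_force: [-0.1, 0.4, -0.3]
gripper_width: 0.001
```

Emit:
{"api": "move_arm", "payload": {
  "motion": "0 0 0 -5 0 0 0; 0 0 0 -5 0 0 0; 0 0 0 -5 0 0 0; 0 0 0 -5 0 0 0; 0 0 0 0 0 0 0"
}}

```text
time_s: 3.95
eef_pos: [0.4947, -0.1949, 0.0735]
tool_rot: [-0.0, 1.0, -0.0, -0.001]
wrist_force: [-0.5, 1.0, -0.0]
gripper_width: 0.003
```

Emit:
{"api": "move_arm", "payload": {
  "motion": "0 0 0 20 0 0 0; 0 0 0 10 0 -40 0; 0 0 0 0 0 -40 0; 0 0 0 0 0 -30 0; 0 0 0 0 0 0 0"
}}

```text
time_s: 4.37
eef_pos: [0.5289, -0.1958, 0.189]
tool_rot: [0.001, 1.0, -0.0, 0.004]
wrist_force: [1.0, -0.8, -0.0]
gripper_width: 0.005
```

```bash
python3 - <<'E'
from h import *
print(ctrl.sense()["eef_pos"])
g=ctrl.grab_frame("wrist"); save(g,"wrist2.png")
E
```

```text
[ 0.52890916 -0.19581401  0.18901539]
```

View pics/wrist2.png

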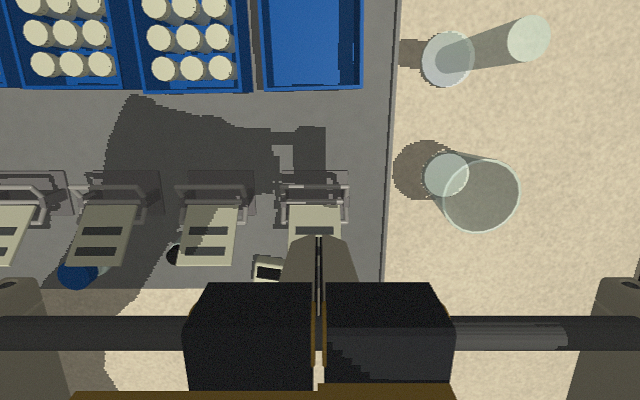

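The tag before the empty bin now shows its two bars (315,222). Next is the tag at y = -0.092, from the robot side.

Emit:
{"api": "move_arm", "payload": {
  "motion": "0 0 0 -23 -26 0 0; 0 0 0 -23 -26 0 0; 0 0 0 -23 -26 0 0; 0 0 0 -23 -26 0 0; 0 0 0 0 0 0 0"
}}

```text
time_s: 4.83
eef_pos: [0.4285, -0.0869, 0.1824]
tool_rot: [-0.001, 1.0, 0.002, -0.003]
wrist_force: [-0.7, 0.7, -1.0]
gripper_width: 0.006
```

```bash
python3 - <<'E'
from h import *
s=ctrl.sense();print(s["eef_pos"],np.round(s["joint_pos"],2))
f=ctrl.grab_frame("side"); cv2.imwrite("pics/side3.png",cv2.resize(f["image"][90:320,190:450,::-1],None,fx=2.5,fy=2.5))
f=ctrl.grab_frame("scene"); cv2.imwrite("pics/scene3.png",cv2.resize(f["image"][80:320,180:440,::-1],None,fx=2.3,fy=2.3))
E
```

```text
[ 0.42847645 -0.08692903  0.18244002] [ 0.05  0.32  0.02  2.27 -0.01  0.56 -1.48]
```

View pics/scene3.png

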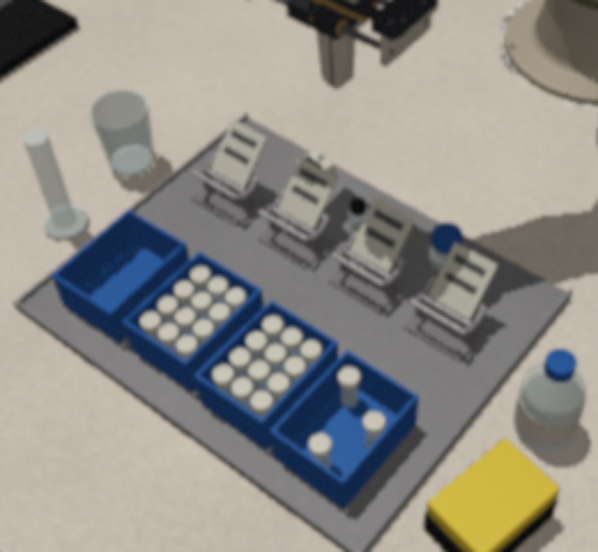

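Emit:
{"api": "move_arm", "payload": {
  "motion": "0 0 0 0 0 0 0; 0 0 0 0 0 35 0; 0 0 0 0 0 35 0; 0 0 0 0 0 25 0; 0 0 0 0 0 0 0"
}}

```text
time_s: 5.35
eef_pos: [0.433, -0.0915, 0.0846]
tool_rot: [-0.0, 1.0, -0.001, -0.003]
wrist_force: [-0.1, 0.7, -0.1]
gripper_width: 0.006
```

Emit:
{"api": "move_arm", "payload": {
  "motion": "0 0 0 0 0 8 0; 0 0 0 0 0 4 0; 0 0 0 0 0 0 0; 0 0 0 0 0 0 0; 0 0 0 5 0 0 0"
}}

```text
time_s: 5.77
eef_pos: [0.4387, -0.091, 0.0775]
tool_rot: [0.0, 1.0, -0.0, 0.0]
wrist_force: [-0.0, -0.0, 0.4]
gripper_width: 0.004
```

Emit:
{"api": "move_arm", "payload": {
  "motion": "0 0 0 6 0 0 0; 0 0 0 6 0 0 0; 0 0 0 6 0 0 0; 0 0 0 6 0 0 0; 0 0 0 6 0 0 0"
}}

```text
time_s: 6.18
eef_pos: [0.4699, -0.0908, 0.0767]
tool_rot: [0.0, 1.0, -0.0, 0.0]
wrist_force: [-0.7, 0.1, 0.3]
gripper_width: 0.008
```

Emit:
{"api": "move_arm", "payload": {
  "motion": "0 0 0 6 0 0 0; 0 0 0 6 0 0 0; 0 0 0 6 0 0 0; 0 0 0 6 0 0 0; 0 0 0 6 0 0 0"
}}

```text
time_s: 6.6
eef_pos: [0.4996, -0.0909, 0.0766]
tool_rot: [0.0, 1.0, -0.0, -0.0]
wrist_force: [-0.3, 0.1, 0.4]
gripper_width: 0.004
```

Emit:
{"api": "move_arm", "payload": {
  "motion": "0 0 0 6 0 0 0; 0 0 0 6 0 0 0; 0 0 0 6 0 0 0; 0 0 0 0 0 0 0; 0 0 0 0 0 0 0"
}}

```text
time_s: 7.02
eef_pos: [0.5172, -0.0909, 0.0765]
tool_rot: [0.0, 1.0, -0.0, 0.0]
wrist_force: [-0.1, 0.1, -0.2]
gripper_width: 0.006
```

Now retreat up and go to the next tag (y = 0.007).

Emit:
{"api": "move_arm", "payload": {
  "motion": "0 0 0 -20 0 0 0; 0 0 0 -15 0 -30 0; 0 0 0 0 0 -40 0; 0 0 0 0 0 -30 0; 0 0 0 0 0 0 0"
}}

```text
time_s: 7.43
eef_pos: [0.4837, -0.0914, 0.1815]
tool_rot: [0.0, 1.0, -0.001, 0.004]
wrist_force: [0.1, -1.6, -0.6]
gripper_width: 0.005
```

```bash
python3 - <<'E'
from h import *
print(ctrl.sense()["eef_pos"])
g=ctrl.grab_frame("wrist"); save(g,"wrist4.png")
E
```

```text
[ 0.4836716  -0.09139035  0.18152156]
```

View pics/wrist4.png

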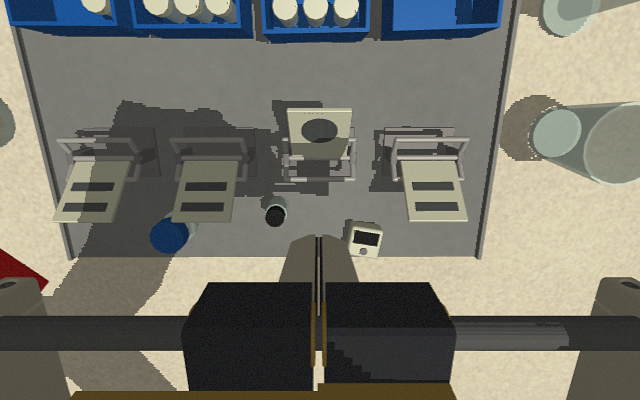

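The second tag now shows its boss (320,130). I'm moving to the tag at (205,185): target (0.438, 0.007).

Emit:
{"api": "move_arm", "payload": {
  "motion": "0 0 0 -15 -25 0 0; 0 0 0 -15 -25 0 0; 0 0 0 -14 -25 0 0; 0 0 0 0 -23 0 0; 0 0 0 0 0 0 0"
}}

```text
time_s: 7.9
eef_pos: [0.4368, 0.0109, 0.1759]
tool_rot: [-0.001, 1.0, 0.002, -0.001]
wrist_force: [1.0, 0.1, -1.0]
gripper_width: 0.004
```

Emit:
{"api": "move_arm", "payload": {
  "motion": "0 0 0 0 0 0 0; 0 0 0 0 0 35 0; 0 0 0 0 0 35 0; 0 0 0 0 0 25 0; 0 0 0 0 0 5 0"
}}

```text
time_s: 8.32
eef_pos: [0.4364, 0.0059, 0.0732]
tool_rot: [0.001, 1.0, -0.001, -0.003]
wrist_force: [0.3, -0.7, -1.2]
gripper_width: 0.007
```

Emit:
{"api": "move_arm", "payload": {
  "motion": "0 0 0 0 0 0 0; 0 0 0 0 0 0 0; 0 0 0 0 0 0 0; 0 0 0 0 0 0 0; 0 0 0 0 0 0 0"
}}

```text
time_s: 8.73
eef_pos: [0.4388, 0.0071, 0.0777]
tool_rot: [-0.0, 1.0, -0.0, 0.001]
wrist_force: [-0.6, 0.0, 0.3]
gripper_width: 0.006
```

Emit:
{"api": "move_arm", "payload": {
  "motion": "0 0 0 6 0 0 0; 0 0 0 6 0 0 0; 0 0 0 6 0 0 0; 0 0 0 6 0 0 0; 0 0 0 6 0 0 0"
}}

```text
time_s: 9.15
eef_pos: [0.469, 0.0072, 0.0766]
tool_rot: [-0.0, 1.0, -0.0, 0.0]
wrist_force: [-0.1, 0.1, -0.4]
gripper_width: 0.003
```

Emit:
{"api": "move_arm", "payload": {
  "motion": "0 0 0 6 0 0 0; 0 0 0 6 0 0 0; 0 0 0 6 0 0 0; 0 0 0 6 0 0 0; 0 0 0 6 0 0 0"
}}

```text
time_s: 9.57
eef_pos: [0.4987, 0.0071, 0.0765]
tool_rot: [0.0, 1.0, -0.0, -0.0]
wrist_force: [0.8, -0.3, -0.7]
gripper_width: 0.005
```

Emit:
{"api": "move_arm", "payload": {
  "motion": "0 0 0 6 0 0 0; 0 0 0 6 0 0 0; 0 0 0 6 0 0 0; 0 0 0 0 0 0 0; 0 0 0 0 0 0 0"
}}

```text
time_s: 9.98
eef_pos: [0.5163, 0.0071, 0.0765]
tool_rot: [0.0, 1.0, -0.0, 0.0]
wrist_force: [-0.6, 0.7, -0.4]
gripper_width: 0.002
```

Emit:
{"api": "move_arm", "payload": {
  "motion": "0 0 0 -20 0 0 0; 0 0 0 -15 0 -30 0; 0 0 0 0 0 -40 0; 0 0 0 0 0 -40 0; 0 0 0 0 0 -30 0"
}}

```text
time_s: 10.4
eef_pos: [0.4805, 0.007, 0.2192]
tool_rot: [-0.0, 1.0, -0.0, 0.0]
wrist_force: [-0.5, -0.0, 0.0]
gripper_width: 0.009
```

Emit:
{"api": "move_arm", "payload": {
  "motion": "0 0 0 0 0 0 0; 0 0 0 0 0 0 0; 0 0 0 0 0 0 0; 0 0 0 0 0 0 0; 0 0 0 0 0 0 0"
}}

```text
time_s: 10.82
eef_pos: [0.4803, 0.0071, 0.2153]
tool_rot: [0.0, 1.0, -0.0, -0.001]
wrist_force: [-0.3, 0.3, -0.4]
gripper_width: 0.007
```

```bash
python3 - <<'E'
from h import *
print(ctrl.sense()["eef_pos"])
g=ctrl.grab_frame("wrist"); save(g,"wrist5.png")
f=ctrl.grab_frame("scene"); cv2.imwrite("pics/scene5.png",cv2.resize(f["image"][80:320,180:440,::-1],None,fx=2.3,fy=2.3))
W=cloud(f); I=f["image"].astype(float)
for k,y in enumerate((-.192,-.092,.008,.108)):
    p=W[(abs(W[...,1]-y)<.03)&(abs(W[...,0]-.507)<.06)&(W[...,2]>.06)&(W[...,2]<.1)&(I.min(-1)>60)]
    if len(p)>9: print(k,len(p),np.round(np.percentile(p[:,0],[2,50,98]),3),"zmax",round(np.percentile(p[:,2],98),3))
E
```

```text
[0.48025799 0.00709136 0.21532228]
0 268 [0.462 0.476 0.49 ] zmax 0.089
1 105 [0.524 0.543 0.554] zmax 0.089
2 112 [0.526 0.545 0.554] zmax 0.088
3 309 [0.461 0.476 0.491] zmax 0.088
```

View pics/wrist5.png

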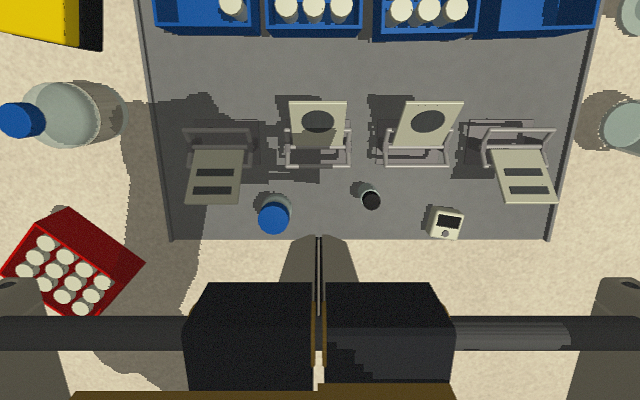

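View pics/scene5.png

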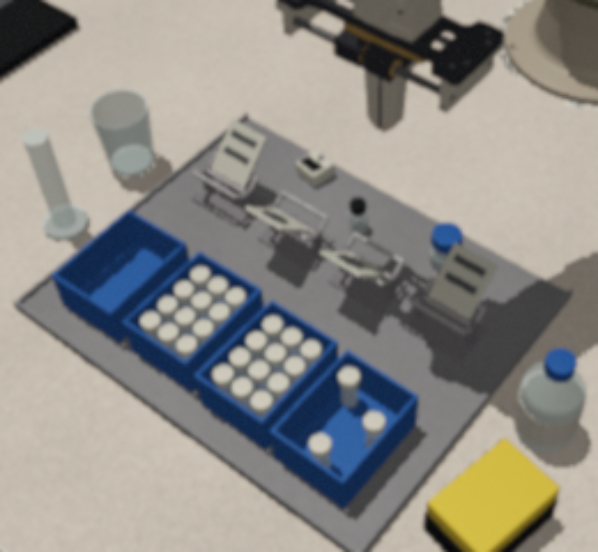

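All four tags are correct: the two middle ones show their bosses and the outer two show bars. Nothing else has moved and the robot is clear, so I'm handing in.

```bash
python3 -c "
from plant import ctrl
print(ctrl.close_job())"
```

```text
the job is handed in; nothing more can be done
None
```

All four tags are set as asked, and the job was handed in at about 11 s of the 64 s allowed; the hand-in itself gives no verdict.

- **What I did:** with the closed fingertip I pushed three tags. The tag of the empty bin went over towards the robot, and the tags of the two full bins went back towards their bins. The tag of the bin with three tubes already leaned the right way, so I left it alone.
- **Tag angles:** the last depth check put the free edges about 46 mm to the correct side of the hinges, at a height of about 88 mm. That matches tags lying fully on their stops. The pictures show bosses on the two middle tags and bars on the two outer ones.
- **Everything else:** the bins and the other things look unmoved in the pictures, though I didn't measure their positions again. The wrist force read at the end of each move stayed at noise level (under about 2 N). The gripper ended about 0.2 m above the bench, touching nothing.
- **Failed checks:** none of the checks on the tags failed. An early fit of the tray's outline gave 558 mm instead of 460 mm because it took in shadows, so I didn't use it; the aims came from the measured tag plates.

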